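# Unlatch the model carrier from its ball stand and hold it up

## Robot

A 6-joint arm with a two-finger parallel gripper is mounted at the origin on a cart in front of the work surface, level with it; the furniture and walls round the work are solid. World frame = base frame: x ahead of the robot, y to its left, z up, the work surface at z = 0. Lengths are in m, angles in degrees, forces in N, time in s.
With the tool pointing down it reaches from about 0.225 to 0.725 m from the base axis. Payload 3.1 kg.
Tool frame: the origin (TCP) lies at the very end of the fingers, on their centre line; the grasp point (between the pads) lies 19 mm behind it; z points along the fingers, y is the direction in which the jaws open and shut (so a half turn about z gives the same grasp; the last joint's range is limited). The gripper opens to 85 mm and grips with 20 to 120 N. Pads are 22 mm wide; open, the fingers measure 114 mm over their backs; the gripper's body (76 mm by 85 mm) begins 54 mm behind the grasp point. The pads swing forward as they close: fully open they stand 13 mm farther back than shut.
Start: joints at [-79.171, 2.75, 5.684, 92.934, 0, 82.678], TCP at [0.164, -0.499, 0.192] pointing down, gripper open.
Joint ranges: [-166.93, 166.93], [-56.73, 111.36], [-69.38, 81.34], [-121.58, 131.49], [-85.45, 84.26], [-180, 180]. Speed limits (degrees/s): [159.86, 159.86, 180, 180, 180, 180].

## Interface

Orientations are given as [roll, pitch, yaw] about the fixed x, y, z axes, in that order (R = Rz(yaw) Ry(pitch) Rx(roll)).
In Python, from rig import * gives the robot as it stands.
- The arm moves only by the tool carry_out, never from a script. Its argument "deltas" is a list that holds one entry, the list of rows, each a list of 6 numbers: the shift along the world's x, y, z normalised to -1 to 1, where 1 is 100 mm, then the turn, a rotation vector about the world's x, y, z normalised to -1 to 1, where 1 is 90 degrees. In form: [[[tx, ty, tz, rx, ry, rz], ...]]. A call has 1 to 10 rows; each row shifts and turns the pose as measured when the row begins; what a row does not reach is not made up. A row lasts 1/8 s, in which the tool goes at most 62.5 mm and 10.7 degrees, less where a joint would pass 70% of its speed; a pose out of reach is approached as far as the arm can. A call with a number of a shift or a turn outside -1 to 1 is refused whole. A call with a gripper value outside its range is refused whole. "jaw" is the opening, from -1 (shut) to 1 (fully open), set as the call begins (left out, the last holds). The fingers move at their own pace and stop on an object; "force" is the grip in N (left out, the last holds). Time passes only in rows, so rows that do not move let the fingers close. It gives the time, the measured TCP pose, the force and the opening at its end, in the units of the state.
- get_state(): the state, without advancing time (a new reading comes with each control period).
- capture(name): name is "scene" or "top" or "wrist"; returns a dict with "frame" (400x640x3 uint8, blue, green, red), "range_z" (400x640 float32, m along the optical axis (not along the pixel's ray), 0 where there is no reading), "mtx" (3x3 intrinsics, pixels), "R" (3x3) and "t" (3): a world point X has camera coordinates R X + t; the wrist camera has in their place "hand_eye" (4x4, takes a point from camera to tool coordinates, whose origin is the TCP and whose axes are the flange's). Camera axes: x right, y down, z forward; pixel columns grow to the right and rows downward; lengths in m; the calibration is good to about 2 mm. A picture is of the moment at which its call begins: read the wrist's pose just before it.
- hand_in(): hands the job in, once; it reports no verdict.
Trained networks look in the newest picture that a camera, given by its name, has taken for a name from the list of things; names that differ only in an ending like _2 or _b are one class to them, and where a whole thing is asked for, a point or a joint stands for the part that bears it (a point fixed in the world has none). Each returns a list of dicts, best first, with "p" (0 to 1); they miss things now and then, are a little off and sometimes report something else, mostly with a low value. They report only what shows in the picture. A call takes as long as a camera call.
- silhouettes(camera, query): "pixels" (400x640 bool, what is visible of it) and "xy" ([column, row] in pixels, amid what is visible of it).
The state is a dict: "t": time; "joints": joint angles; "qvel": joint speeds; "tau": joint torques, N m; "tool_pos": TCP position; "tool_rot": TCP orientation; "contact_force": force on the tool from outside, world axes, zero at the start; "torque": the same for the moment, N m; "width": finger opening in m.
Only numpy, scipy, OpenCV 4.12 (cv2) and the standard library are available. Lean on these libraries where they do the work, as an engineer would, in place of code of your own. Each camera call takes 0.05 s, during which the arm holds its last target.

## Task

The blue plaster dental model sits on a carrier arm that is latched onto the ball of a small bench stand. Pull the red spring latch grip straight out, away from the ball, and while it is held out lift the carrier off the ball without forcing it; finish still holding it in the gripper, level and steady, about 10 cm above where it sat, over its stand. Leave the tins and blocks around it where they are.

Things in the scene. Friction and masses are not known exactly. Their poses are not given: they have to be found in the camera images.
- stand: Fixed dark steel bench stand, foot plate 170 x 84 x 10 mm (x, y, z). Origin at the centre of the foot's underside, z up. Grey saddle posts at x = -60 and +60 mm carry the carrier beam at 78 mm height, with cheeks up to 86 mm beside the beam. The carrier sits square on it, with its axes along the stand's.
- ball (a point): Centre of the stand's steel ball: 28 mm diameter, on a 12 mm thick neck, 62 mm above the bench.
- carrier: Loose carrier arm, 0.3 to 0.45 kg with model and latch, balanced near its middle: aluminium beam 218 x 22 x 10 mm, steel tongue stub of 30 mm diameter from x = 74 to 104 mm. Origin: underside of the beam over the socket (78 mm above the bench when seated); x along the beam from model to stub, y towards the red latch grip, z up.
- socket (a point): Centre of the carrier's socket, 16 mm below the carrier's origin; at the ball centre when seated. A blue skirt 42 mm square outside surrounds the ball, down to 8 mm below this point. The latch fork hangs 21 mm below it, so the carrier must rise about 35 mm to clear the ball, and cannot be lifted off while the fork is under the ball.
- model: Blue plaster dental model, 84 x 75 x 39 mm, fixed on the carrier at its x = -91 mm. Origin at the centre of its underside, 14 mm above the carrier's origin.
- latch_grip (a point): Grip point of the latch's upright red tab, 11 mm below its top; with the latch shut 60 mm along the carrier's y from the socket, 25 mm above the carrier's origin. Tab 12 mm thick along y, 26 mm wide along x, 72 mm tall; 33 mm free between it and the skirt. Moves with the latch; axes as the carrier's. The carrier can be lifted by it.
- latch (a joint): How far the latch is pulled out along the carrier's +y, in m: 0 shut, 0.024 at its stop; the fork is clear of the ball from 0.015 on, best at the stop. A spring shuts it (about 4 N at 0, 8 N at 0.024), so it springs back if let go. Once the carrier is off the ball and held by the tab, the spring draws the carrier up to 24 mm towards the tab.
- wax_tin: Bystander: blue round tin of pink wax, 69 mm across, 25 mm high, loose; origin at the centre of its underside.
- metal_tin: Bystander: round bare metal tin, 70 mm across, 22 mm high, loose; origin at the centre of its underside.
- plaster_block: Bystander: beige plaster block 51 x 56 x 27 mm, loose; origin at the centre of its underside.
- burs: Bystander: tan drilled block with coloured rotary burs, 34 x 85 x 41 mm, loose; origin at the centre of its underside.

How it is judged (in metres and radians):
On the way, in this order (a step that is already met when the one before it is completed fails the run):
1. the latch is pulled out clear of the ball while the carrier still sits on it (value of joint latch above 0.015 m and distance between socket and ball below 0.012 m), for 0.1 s.
2. the carrier is lifted clear off the ball (z of socket in the frame of stand above 0.102 m), for 0.1 s.
At the end, for the whole second after the job is handed in: The gripper still holds the carrier with its model, raised 65 to 170 mm above where it sat, within 90 mm sideways of the stand's centre, level within 0.3 rad, still (under 0.03 m/s), touching nothing of the stand (z of socket in the frame of stand between 0.127 and 0.232 m and horizontal distance between socket and stand below 0.09 m and angle between socket's own z axis and vertical below 0.3 rad and linear speed of carrier below 0.03 m/s and contact force between the fingers and carrier above 1 N and contact force between carrier and stand below 0.1 N); the arm keeps its last pose, push and grip.
It fails at once if a tin or block on the bench is shifted by more than 20 mm (distance of any of wax_tin, metal_tin, plaster_block, burs from where it was at the start of the episode above 0.02 m).
It fails at once if the carrier is forced against its stand with over 60 N (contact force between carrier and stand above 60 N).
It also fails if it takes over 32 s, if anything falls off the work surface, if the arm or the gripper's body presses on something with over 40 N, if the wrist force passes 120 N, or if a joint passes its speed limit or range.

## Working session

There is one attempt and no reset: what is moved stays moved. The work goes in short steps, Python scripts to look and compute and a tool call to move; the robot and the scene stay as the last step left them, time stands still between calls to the robot, and variables do not carry over. Pictures are saved under pics/ and viewed, and the job is handed in when it is done.

Besides the shell and the picture viewer there is one more tool, called as name([rows], argument=value, ...), one row to a line, values as JSON. carry_out: Moves the arm, as the interface text tells. Its arguments: {"type":"object","properties":{"deltas":{"type":"array"},"jaw":{"type":"number"},"force":{"type":"number"}},"required":["deltas"]}

```bash
mkdir -p pics; ls; cat > h.py <<'E'
from rig import *
import numpy as np, cv2
def cap(n,tag):
    c=capture(n); cv2.imwrite(f'pics/{tag}.png',c['frame']); return c
def pts(c,mask=None):
    z=c['range_z']; m=z>0
    if mask is not None: m&=mask
    v,u=np.nonzero(m); zz=z[v,u]; K=c['mtx']
    P=np.stack([(u-K[0,2])/K[0,0]*zz,(v-K[1,2])/K[1,1]*zz,zz],1)
    return (P-c['t'])@c['R'],u,v
E
python3 - <<'E'
from h import *
s=get_state();print(s)
for n in ['scene','top']:
    c=cap(n,n+'0')
    for q in ['stand','carrier','model','latch_grip','wax_tin','metal_tin','plaster_block','burs']:
        r=silhouettes(n,q)
        for d in r[:2]:
            P,_,_=pts(c,d['pixels'])
            print(n,q,round(d['p'],2),d['xy'],d['pixels'].sum(),np.round(np.median(P,0),3),np.round(np.percentile(P,2,axis=0),3),np.round(np.percentile(P,98,axis=0),3))
E
```

```text
pics
{'t': 0.0, 'joints': array([-7.91703560e+01,  2.79318734e+00,  5.58826939e+00,  9.29328828e+01,
        1.21318652e-03,  8.26780222e+01]), 'qvel': array([ 0.00538699, -0.04437741,  0.03505434,  0.01697767, -0.00409607,
       -0.10444247]), 'tau': array([-4.07475691e-04, -3.38780165e+01,  3.20015788e+01,  2.01699254e-02,
       -2.91142323e-04,  3.44443066e-06]), 'tool_pos': array([ 0.16341729, -0.49816171,  0.19118534]), 'tool_rot': array([-1.79863478e+02, -1.87653019e-02,  1.81515980e+01]), 'contact_force': array([ 0.35233764,  0.70024359, -0.30528166]), 'torque': array([ 0.04717272, -0.02894197, -0.02778368]), 'width': 0.08537394262291953}
scene stand 0.7 [285.3, 232.7] 1148 [ 0.492 -0.072  0.011] [ 0.409 -0.118  0.002] [ 0.566 -0.024  0.083]
scene carrier 0.81 [273.3, 210.0] 1486 [ 0.47  -0.045  0.097] [ 0.373 -0.103  0.049] [0.579 0.011 0.13 ]
scene model 0.68 [249.0, 202.4] 702 [ 0.409 -0.027  0.112] [ 0.369 -0.053  0.094] [0.447 0.018 0.131]
scene model 0.29 [289.4, 237.1] 1194 [ 0.497 -0.072  0.011] [ 0.413 -0.118  0.006] [ 0.568 -0.026  0.086]
scene latch_grip 0.61 [287
[... 716 characters left out ...]
 0.61 [336.4, 245.6] 1700 [ 0.467 -0.032  0.096] [ 0.37  -0.097  0.008] [0.579 0.017 0.129]
top model 0.58 [329.3, 267.7] 811 [ 0.404 -0.018  0.111] [ 0.367 -0.049  0.096] [0.445 0.022 0.13 ]
top latch_grip 0.61 [324.3, 227.4] 198 [ 0.511 -0.011  0.048] [ 0.495 -0.034 -0.   ] [0.534 0.01  0.117]
top wax_tin 0.66 [220.1, 223.4] 493 [0.53  0.291 0.019] [0.5  0.26 0.01] [0.56  0.323 0.027]
top metal_tin 0.64 [437.2, 236.8] 535 [ 0.497 -0.314  0.02 ] [ 0.467 -0.347  0.004] [ 0.529 -0.282  0.025]
top plaster_block 0.87 [434.5, 170.4] 363 [ 0.681 -0.308  0.025] [ 0.654 -0.339  0.005] [ 0.709 -0.28   0.03 ]
top burs 0.77 [290.5, 164.5] 391 [0.698 0.099 0.023] [0.672 0.06  0.004] [0.723 0.135 0.041]
```

```bash
python3 - <<'E'
import cv2,numpy as np
a=cv2.imread('pics/scene0.png')[150:290,190:390];b=cv2.imread('pics/top0.png')[150:310,250:450]
cv2.imwrite('pics/a1.png',np.vstack([cv2.resize(a,(400,280),interpolation=3),cv2.resize(b,(400,320),interpolation=3)]))
E
python3 - <<'E'
from h import *
# beam/tabs top points
for n in ['scene','top']:
    c=capture(n); P,u,v=pts(c)
    box=(P[:,0]>.33)&(P[:,0]<.62)&(P[:,1]>-.15)&(P[:,1]<.08)
    f=c['frame'][v,u].astype(int)
    red=box&(f[:,2]>1.7*f[:,1])&(f[:,2]>1.7*f[:,0])&(f[:,2]>70)
    rt=red&(P[:,2]>.105)
    print(n,'red top',rt.sum(),P[rt].mean(0),P[rt].min(0),P[rt].max(0))
    print('red all',red.sum(),np.percentile(P[red],[5,50,95],axis=0))
    bt=box&(P[:,2]>.082)&(P[:,2]<.094)&~red
    pp=P[bt]; print('beam z',len(pp),np.percentile(pp,[2,50,98],axis=0))
    s=box&(P[:,2]>.075)&~red
    q=P[s][:,:2]; r=cv2.minAreaRect(q.astype(np.float32)*1000); print('rect all high',r)
    ft=box&(abs(P[:,2]-.01)<.004); r=cv2.minAreaRect(P[ft][:,:2].astype(np.float32)*1000); print('foot',ft.sum(),r)
E
```

```text
scene red top 29 [ 0.51743687 -0.0036962   0.11520864] [ 0.50768264 -0.00968038  0.10770627] [0.52667013 0.00592001 0.11992722]
red all 29 [[ 0.50887077 -0.0089077   0.10911302]
 [ 0.51792466 -0.00424224  0.11551445]
 [ 0.52616885  0.00390319  0.11892228]]
beam z 572 [[ 0.42390908 -0.1050046   0.0827121 ]
 [ 0.50598041 -0.06295772  0.08947937]
 [ 0.58061365 -0.00668553  0.09364173]]
rect all high ((485.3269348144531, -33.537681579589844), (93.85478210449219, 237.56642150878906), 72.27388763427734)
foot 873 ((479.5343933105469, -33.201255798339844), (272.60198974609375, 225.76316833496094), 0.535338282585144)
top red top 41 [0.51458211 0.00051855 0.11339189] [ 0.50357915 -0.00551277  0.10573978] [0.52587096 0.00725753 0.11821492]
red all 43 [[ 5.04799443e-01 -5.49919353e-03  1.05880580e-01]
 [ 5.13476408e-01 -3.71867804e-04  1.14291294e-01]
 [ 5.23360484e-01  7.18577171e-03  1.17457023e-01]]
beam z 630 [[ 0.44383254 -0.09992719  0.08292121]
 [ 0.50345316 -0.06243245  0.08851983]
 [ 0.58221255 -0.02782574  0.09358122]]
rect all high ((484.89703369140625, -30.67700958251953), (92.9251480102539, 237.3873291015625), 72.56429290771484)
foot 800 ((480.9521179199219, -36.811187744140625), (272.881103515625, 220.42601013183594), 1.5306525230407715)
```

View pics/a1.png

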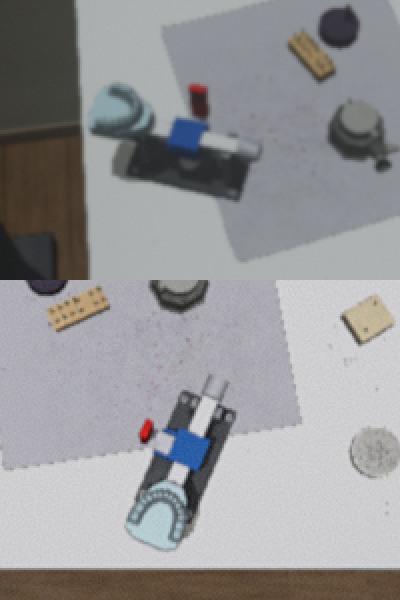

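View pics/scene0.png

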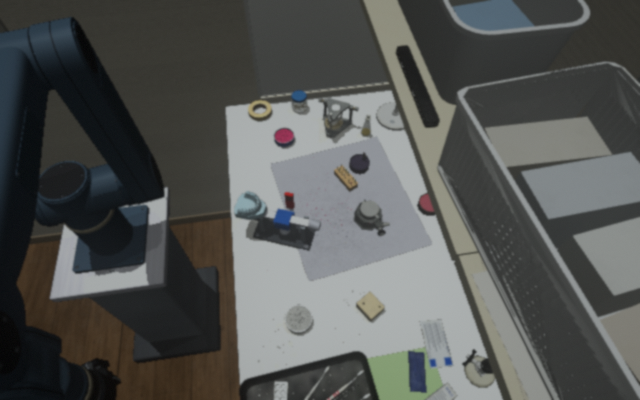

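The images show the stand and carrier near (0.50, -0.06). The red tab is on its left at about (0.515, 0.0), and the model end is towards the robot. Next I'll refine the carrier's yaw.

```bash
python3 - <<'E'
from h import *
for n in ['scene','top']:
    c=capture(n)
    P,u,v=pts(c); f=c['frame'][v,u].astype(int)
    box=(P[:,0]>.33)&(P[:,0]<.62)&(P[:,1]>-.15)&(P[:,1]<.08)
    hsv=cv2.cvtColor(c['frame'],cv2.COLOR_BGR2HSV)[v,u]
    blue=box&(hsv[:,0]>100)&(hsv[:,0]<125)&(hsv[:,1]>150)&(P[:,2]>.085)
    r=cv2.minAreaRect(P[blue][:,:2].astype(np.float32)*1000);print(n,'blue',blue.sum(),r,np.median(P[blue],0))
    m=silhouettes(n,'stand')[0]['pixels']
    S,_,_=pts(c,m); ft=S[(abs(S[:,2]-.011)<.004)]
    print('foot',len(ft),cv2.minAreaRect(ft[:,:2].astype(np.float32)*1000))
    m=silhouettes(n,'carrier')[0]['pixels']
    S,_,_=pts(c,m); b=S[(S[:,2]>.08)&(S[:,2]<.1)&(S[:,0]>.52)]
    l=cv2.fitLine(b[:,:2].astype(np.float32),cv2.DIST_HUBER,0,.01,.01).ravel();print('stub line',len(b),np.degrees(np.arctan2(l[1],l[0])),l[2:], 'stub end',b[:,0].max())
    m=silhouettes(n,'model')[0]['pixels']
    S,_,_=pts(c,m);S=S[S[:,2]>.1];r=cv2.minAreaRect(S[:,:2].astype(np.float32)*1000);print('model',r,S[:,2].max())
E
```

```text
scene blue 183 ((493.748291015625, -58.978763580322266), (41.78491973876953, 40.21878433227539), 65.106201171875) [ 0.49310458 -0.05882076  0.09110108]
foot 806 ((489.9483642578125, -65.40648651123047), (67.60758209228516, 169.39810180664062), 67.18186950683594)
stub line 251 -29.912224 [ 0.5584683  -0.08933425] stub end 0.5910899185322217
model ((406.4645690917969, -25.59514617919922), (70.0909194946289, 83.48548889160156), 52.854469299316406) 0.13584853766226063
top blue 243 ((493.2646789550781, -54.709781646728516), (43.75018310546875, 41.914703369140625), 66.69961547851562) [ 0.49282614 -0.05489813  0.08986872]
foot 659 ((494.4813232421875, -54.86126708984375), (83.51774597167969, 166.6729736328125), 66.74588775634766)
stub line 238 -24.713907 [ 0.5554355  -0.08054249] stub end 0.5907711254403685
model ((409.010986328125, -17.761371612548828), (69.28453063964844, 78.73963165283203), 64.36700439453125) 0.13382818115279455
```

carry_out([
  [[0.2,0.3,0.1,0,0,0.11],[0.25,0.4,0.1,0,0,0.11],[0.25,0.4,0.1,0,0,0.11],[0.3,0.4,0.1,0,0,0.11],[0.3,0.4,0,0,0,0.11],[0.3,0.4,0,0,0,0.11],[0.3,0.4,0,0,0,0.11],[0.3,0.4,0,0,0,0.11],[0.3,0.4,0,0,0,0.11],[0.3,0.4,0,0,0,0.11]],
], jaw=-0.2)

```text
t: 2.65
tool_pos: [0.4494, -0.0992, 0.234]
tool_rot: [179.7, 0.3, 119.9]
contact_force: [-0.2, -0.8, 0.2]
width: 0.0344
```

carry_out([
  [[0.2,0.3,0,0,0,0.11],[0.2,0.3,0,0,0,0.11],[0.2,0.3,0,0,0,0.11],[0.05,0.07,0,0,0,0.08],[0,0,0,0,0,0]],
])

```text
t: 3.28
tool_pos: [0.5178, 0.005, 0.2336]
tool_rot: [179.7, 0.3, 158.5]
contact_force: [0.2, -0.3, 0.3]
width: 0.0341
```

```bash
cat >> h.py <<'E'
from scipy.spatial.transform import Rotation as Rn
def wpts(tag):
    s=get_state(); c=capture('wrist'); cv2.imwrite(f'pics/{tag}.png',c['frame'])
    R=Rn.from_euler('xyz',s['tool_rot'],degrees=True).as_matrix()
    z=c['range_z']; v,u=np.nonzero(z>0); zz=z[v,u];K=c['mtx']
    P=np.stack([(u-K[0,2])/K[0,0]*zz,(v-K[1,2])/K[1,1]*zz,zz],1)
    H=c['hand_eye']; P=P@H[:3,:3].T+H[:3,3]
    return P@R.T+s['tool_pos'],u,v,c,s
E
python3 - <<'E'
from h import *
P,u,v,c,s=wpts('w0'); print(s['tool_pos'],s['tool_rot'],s['width'],s['joints'])
hsv=cv2.cvtColor(c['frame'],cv2.COLOR_BGR2HSV)[v,u]
red=((hsv[:,0]<8)|(hsv[:,0]>172))&(hsv[:,1]>150)&(P[:,2]>.09)&(P[:,2]<.14)
print('red',red.sum(),np.percentile(P[red],[2,50,98],axis=0).round(4))
t=red&(P[:,2]>.110);print('top',cv2.minAreaRect(P[t][:,:2].astype(np.float32)*1000),np.median(P[t],0))
b=(hsv[:,0]>100)&(hsv[:,0]<125)&(hsv[:,1]>150)&(P[:,2]>.085)&(P[:,2]<.1)
print('blue',b.sum(),cv2.minAreaRect(P[b][:,:2].astype(np.float32)*1000),np.median(P[b],0))
E
```

```text
[0.5177996  0.00495366 0.23357206] [179.70595724   0.2974149  158.45904011] 0.03405193116635262 [-7.01987343  2.05420506  9.68472055 97.26887476  0.21007752 14.52098628]
red 332 [[ 0.5042 -0.0056  0.0933]
 [ 0.5131  0.0018  0.1143]
 [ 0.5263  0.0085  0.1161]]
top ((515.7064819335938, 0.8613748550415039), (9.862651824951172, 22.9671630859375), 68.34073638916016) [0.51507869 0.00116072 0.11459499]
blue 1849 ((493.5591125488281, -54.083343505859375), (42.22111892700195, 42.71962356567383), 66.57878112792969) [ 0.49267372 -0.05335296  0.09004417]
```

View pics/w0.png

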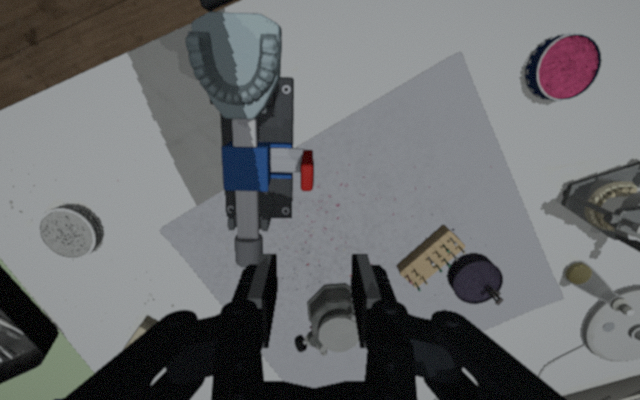

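```bash
python3 - <<'E'
from h import *
P,u,v,c,s=wpts('w1')
Z=np.zeros((400,640));Z[v,u]=P[:,2]
Y=np.zeros((400,640));
d=(P[:,:2]-[.4935,-.0543])@np.array([np.sin(np.radians(23.3)),np.cos(np.radians(23.3))]);Y[v,u]=d
X=np.zeros((400,640));X[v,u]=(P[:,:2]-[.4935,-.0543])@np.array([np.cos(np.radians(23.3)),-np.sin(np.radians(23.3))])
for r in (150,156,162,168,176,184):
  print(r,[(k,round(X[r,k]*1e3),round(Y[r,k]*1e3),round(Z[r,k]*1e3)) for k in range(264,322,5)])
E
```

```text
150 [(264, -20, 18, 91), (269, -14, 20, 65), (274, -11, 23, 47), (279, -11, 29, 47), (284, -11, 34, 46), (289, -11, 39, 47), (294, -11, 45, 47), (299, -12, 50, 47), (304, -12, 55, 49), (309, -12, 61, 48), (314, -3, 67, 1), (319, -3, 73, 1)]
156 [(264, -14, 18, 90), (269, -9, 20, 68), (274, -4, 23, 47), (279, -4, 29, 46), (284, -5, 34, 47), (289, -5, 39, 46), (294, -5, 45, 47), (299, -5, 50, 46), (304, -12, 56, 79), (309, -13, 61, 80), (314, 5, 67, 1), (319, 4, 73, 1)]
162 [(264, -8, 18, 90), (269, -3, 20, 68), (274, 2, 23, 47), (279, 2, 28, 46), (284, 2, 34, 46), (289, 2, 39, 47), (294, 2, 45, 47), (299, 2, 50, 47), (304, -13, 56, 105), (309, -12, 61, 104), (314, 12, 67, 1), (319, 11, 73, 3)]
168 [(264, -2, 18, 91), (269, 4, 20, 68), (274, 9, 23, 46), (279, 9, 28, 47), (284, 9, 34, 46), (289, 9, 39, 46), (294, 8, 45, 47), (299, 8, 50, 48), (304, -10, 57, 115), (309, -10, 61, 115), (314, 20, 67, 0), (319, 19, 73, 2)]
176 [(264, 6, 18, 90), (269, 12, 20, 69), (274, 16, 24, 55), (279, 16, 29, 54), (284, 15, 35, 55), (289, 16, 40, 53), (294, 30, 43, 2), (299, 30, 49, 1), (304, -2, 57, 115), (309, -2, 61, 115), (314, 30, 68, 0), (319, 30, 74, 1)]
184 [(264, 14, 18, 90), (269, 20, 20, 70), (274, 39, 19, 8), (279, 39, 25, 9), (284, 38, 31, 10), (289, 39, 37, 8), (294, 40, 43, 2), (299, 41, 49, 0), (304, 5, 57, 116), (309, 5, 62, 116), (314, 40, 68, 1), (319, 40, 74, 2)]
```

The wrist depth puts the tab at about (0.5165, 0.001) with its top at z 0.115, and the carrier yaw at about -23.3°. The guide between skirt and tab is only 47–55 mm high, so the fingers have room. I'm descending now.

carry_out([
  [[-0.01,-0.04,-0.2,0,0,-0.02],[0,0,-0.3,0,0,0],[0,0,-0.3,0,0,0],[0,0,-0.2,0,0,0],[0,0,0,0,0,0]],
])

```text
t: 4.0
tool_pos: [0.515, -0.0041, 0.1328]
tool_rot: [179.7, 0.5, 155.6]
contact_force: [-0.8, -0.4, -0.2]
width: 0.0343
```

```bash
python3 - <<'E'
from h import *
P,u,v,c,s=wpts('w2'); print(s['tool_pos'],s['tool_rot'],s['width'],s['contact_force'])
R=Rn.from_euler('xyz',s['tool_rot'],degrees=True).as_matrix()
hsv=cv2.cvtColor(c['frame'],cv2.COLOR_BGR2HSV)[v,u]
red=((hsv[:,0]<8)|(hsv[:,0]>172))&(hsv[:,1]>150)&(P[:,2]>.05)&(P[:,2]<.14)&(np.linalg.norm(P[:,:2]-[.516,.001],axis=1)<.05)
q=(P[red]-s['tool_pos'])@R
print(red.sum(), np.percentile(q,[2,50,98],axis=0).round(4), np.percentile(P[red],[2,50,98],axis=0).round(4))
E
```

```text
[ 0.51503895 -0.00414235  0.13280004] [179.72153603   0.50696408 155.62758031] 0.03434971155361354 [-0.8339584  -0.44236702 -0.22499904]
958 [[-0.0094 -0.0005  0.017 ]
 [ 0.0095  0.0044  0.0189]
 [ 0.0134  0.0094  0.0772]] [[ 0.5039 -0.0059  0.0555]
 [ 0.5085  0.0026  0.1138]
 [ 0.526   0.0087  0.1158]]
```

View pics/w2.png

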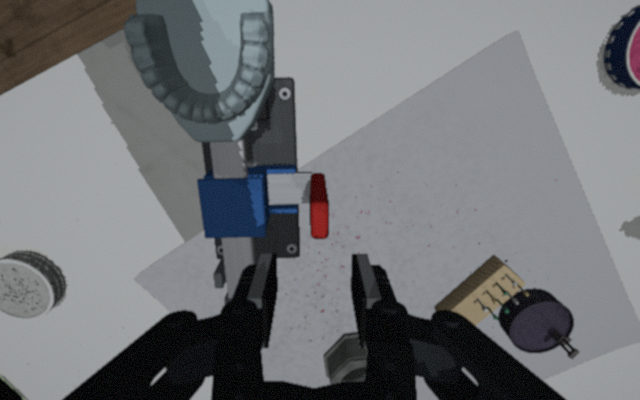

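carry_out([
  [[0.005,0.05,0,0,0,0.012],[0,0,-0.2,0,0,0],[0,0,-0.2,0,0,0],[0,0,-0.13,0,0,0],[0,0,0,0,0,0]],
])

```text
t: 4.68
tool_pos: [0.5213, 0.0006, 0.0875]
tool_rot: [179.5, 1.3, 156.7]
contact_force: [-0.8, -0.5, 0.6]
width: 0.0343
```

```bash
python3 - <<'E'
from h import *
P,u,v,c,s=wpts('w3'); print(s['tool_pos'],s['tool_rot'],s['width'],s['contact_force'])
E
```

```text
[0.52133393 0.00059348 0.08745247] [179.45893154   1.33777655 156.74989409] 0.03429932887039442 [-0.83401541 -0.52160939  0.62768737]
```

View pics/w3.png

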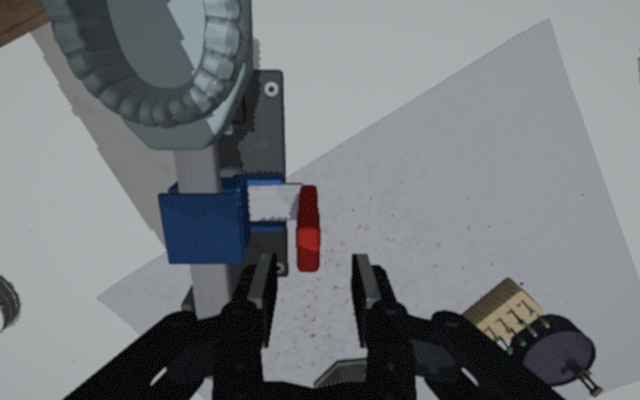

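carry_out([
  [[-0.06,0.01,-0.05,0.012,0.012,0],[0,0,-0.03,0,0,0],[0,0,0,0,0,0]],
])

```text
t: 5.1
tool_pos: [0.5171, 0.0013, 0.082]
tool_rot: [178.8, 0.1, 156.7]
contact_force: [0.5, 0.4, 1.1]
width: 0.0345
```

carry_out([
  [[0,0,0,0,0,0],[0,0,0,0,0,0],[0,0,0,0,0,0],[0,0,0,0,0,0]],
], jaw=-1, force=80)

```text
t: 5.6
tool_pos: [0.5174, 0.0013, 0.0825]
tool_rot: [178.8, 0.1, 156.7]
contact_force: [-0.0, -1.1, 0.8]
width: 0.0
```

```bash
python3 - <<'E'
from h import *
P,u,v,c,s=wpts('w4'); print(s['tool_pos'],s['tool_rot'],s['width'],s['contact_force'],s['torque'])
E
```

```text
[0.51740201 0.00130193 0.0824574 ] [1.78762022e+02 1.43154407e-01 1.56739614e+02] 3.774385862881867e-05 [-0.04520262 -1.11058319  0.80915328] [-0.00692231  0.04190742 -0.0322191 ]
```

View pics/w4.png

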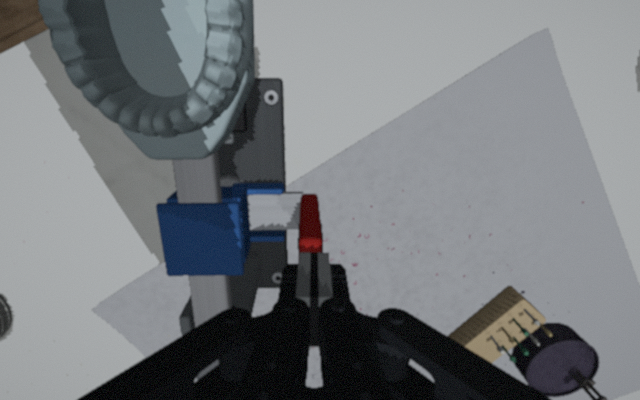

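```bash
python3 - <<'E'
from h import *
P,u,v,c,s=wpts('w5'); print(c['hand_eye'].round(4)); print(c['mtx'])
R=Rn.from_euler('xyz',s['tool_rot'],degrees=True).as_matrix()
q=(P-s['tool_pos'])@R
Z=np.full((400,640,3),np.nan);Z[v,u]=q
for r in (200,220,240,248,255,262,270,280,290,300,320):
  print(r,[(k,*[int(round(x)) if x==x else None for x in Z[r,k]*1e3]) for k in (296,304,310,316,322,330)])
cap('scene','scene1');cap('top','top1')
a=cv2.imread('pics/scene1.png')[150:290,190:390];b=cv2.imread('pics/top1.png')[180:300,280:400]
cv2.imwrite('pics/a2.png',np.vstack([cv2.resize(a,(400,280),interpolation=3),cv2.resize(b,(400,320),interpolation=3)]))
E
```

```text
[[-2.000e-04 -9.448e-01 -3.277e-01  8.500e-02]
 [ 1.000e+00 -5.000e-04  9.000e-04  1.000e-03]
 [-1.000e-03 -3.277e-01  9.448e-01 -1.813e-01]
 [ 0.000e+00  0.000e+00  0.000e+00  1.000e+00]]
[[347.52498264   0.         313.76568386]
 [  0.         347.52498264 198.04131849]
 [  0.           0.           1.        ]]
200 [(296, 8, -11, 36), (304, 13, -5, 22), (310, 13, -1, 23), (316, 12, 3, 26), (322, -8, 8, 82), (330, -8, 14, 82)]
220 [(296, -6, -11, 36), (304, 13, -4, -9), (310, 13, -1, -9), (316, 13, 2, -9), (322, -25, 8, 81), (330, -25, 15, 81)]
240 [(296, -43, -14, 81), (304, 12, -4, -31), (310, 12, -1, -31), (316, 12, 2, -32), (322, 10, 5, -28), (330, -44, 15, 82)]
248 [(296, -50, -14, 80), (304, 8, -4, -33), (310, 8, -1, -32), (316, 8, 2, -33), (322, 7, 5, -30), (330, -51, 15, 82)]
255 [(296, -58, -14, 82), (304, 11, -3, -45), (310, 12, -1, -46), (316, 11, 2, -45), (322, 11, 5, -45), (330, -58, 15, 83)]
262 [(296, -64, -14, 81), (304, 12, -3, -52), (310, 11, 0, -52), (316, 11, 2, -51), (322, 11, 5, -52), (330, -65, 15, 82)]
270 [(296, 8, -6, -52), (304, 11, -3, -58), (310, 11, 0, -58), (316, 11, 2, -58), (322, 11, 4, -57), (330, 7, 8, -50)]
280 [(296, 7, -6, -58), (304, 12, -3, -66), (310, 11, 0, -65), (316, 12, 2, -66), (322, 12, 4, -65), (330, 11, 7, -64)]
290 [(296, 11, -5, -72), (304, 12, -2, -72), (310, 11, 0, -72), (316, 11, 2, -72), (322, 11, 4, -72), (330, 11, 7, -72)]
300 [(296, 12, -5, -79), (304, 10, -2, -76), (310, 10, 0, -76), (316, 10, 2, -76), (322, 11, 4, -77), (330, 12, 7, -79)]
320 [(296, 13, -5, -90), (304, 12, -2, -89), (310, 2, 0, -77), (316, 1, 2, -75), (322, 12, 4, -90), (330, 13, 6, -90)]
```

View pics/a2.png

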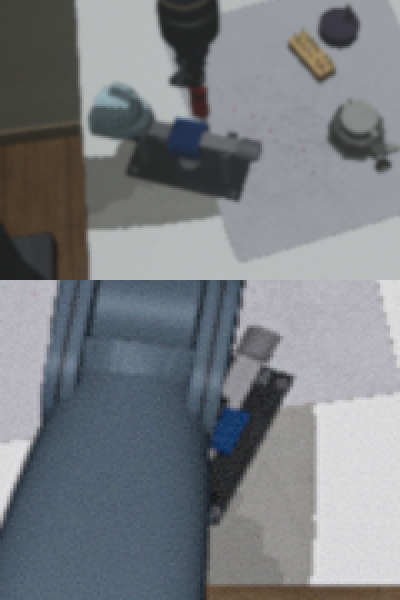

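```bash
python3 - <<'E'
from h import *
s=get_state()
c=capture('scene');P,u,v=pts(c)
d=np.linalg.norm(P[:,:2]-s['tool_pos'][:2],axis=1)
f=c['frame'][v,u].astype(int).max(1)
k=(d<.045)&(P[:,2]>.085)
print(s['t'])
for i in np.nonzero(k)[0]:
    if P[i,2]<.19: print(u[i],v[i],P[i].round(3),c['frame'][v[i],u[i]])
E
```

```text
5.8
294 176 [0.537 0.016 0.169] [117 112 110]
292 177 [0.531 0.001 0.187] [56 53 51]
293 178 [ 0.533 -0.002  0.186] [109 106 103]
293 181 [0.533 0.002 0.168] [124 119 116]
292 182 [ 0.53  -0.     0.166] [90 87 84]
287 183 [ 0.516 -0.016  0.186] [36 35 34]
289 183 [ 0.521 -0.018  0.189] [37 36 35]
292 183 [ 0.529 -0.002  0.165] [103 100  97]
284 184 [ 0.508 -0.007  0.171] [38 37 35]
285 184 [ 0.511 -0.012  0.177] [37 36 33]
286 184 [ 0.513 -0.011  0.176] [38 37 35]
287 184 [ 0.516 -0.017  0.184] [38 37 35]
288 184 [ 0.518 -0.017  0.184] [38 38 36]
289 184 [ 0.521 -0.02   0.187] [38 37 36]
290 184 [ 0.523 -0.018  0.183] [43 43 41]
291 184 [ 0.526 -0.02   0.187] [68 67 65]
292 184 [0.529 0.    0.157] [110 107 104]
284 185 [ 0.508 -0.013  0.175] [38 37 36]
285 185 [ 0.51  -0.014  0.176] [38 37 36]
286 185 [ 0.513 -0.013  0.174] [40 39 37]
287 185 [ 0.515 -0.014  0.175] [38 36 34]
288 185 [ 0.518 -0.02   0.183] [39 38 36]
289 185 [ 0.521 -0.018  0.179] [37 36 35]
290 185 [ 0.523 -0.014  0.174] [43 42 41]
291 185 [ 0.526 -0.012  0.169] [64 63 61]
292 185 [ 0.529 -0.002  0.154] [106 104  99
[... 5187 characters left out ...]
 92]
293 202 [ 0.527 -0.013  0.087] [70 69 83]
280 209 [ 0.489 -0.033  0.092] [134 110  96]
281 209 [ 0.491 -0.033  0.091] [139 117 103]
282 209 [ 0.494 -0.034  0.092] [140 122 109]
282 210 [ 0.494 -0.037  0.092] [99 72 57]
283 210 [ 0.497 -0.037  0.091] [107  82  67]
284 210 [ 0.499 -0.036  0.089] [115  88  73]
285 210 [ 0.502 -0.037  0.091] [124  95  79]
286 210 [ 0.505 -0.039  0.092] [125  99  85]
287 210 [ 0.507 -0.037  0.088] [118  99  90]
283 211 [ 0.496 -0.038  0.087] [83 54 39]
286 211 [ 0.504 -0.041  0.09 ] [98 67 50]
287 211 [ 0.507 -0.042  0.092] [94 69 55]
288 211 [ 0.51  -0.043  0.092] [95 73 63]
289 211 [ 0.512 -0.042  0.089] [96 76 65]
291 211 [ 0.518 -0.043  0.09 ] [87 69 61]
```

The jaw shut to 0. Both the wrist depth and the scene camera show the finger ends above the tab top, at z of about 0.125, while the reported TCP z is 0.082. I'll reopen and measure where the fingertips really are.

carry_out([
  [[0,0,0,0,0,0],[0,0,0,0,0,0],[0,0,0,0,0,0],[0,0,0,0,0,0]],
], jaw=-0.2)

```text
t: 6.35
tool_pos: [0.5174, 0.0013, 0.0824]
tool_rot: [178.8, 0.1, 156.7]
contact_force: [-0.3, 0.4, -0.6]
width: 0.0343
```

```bash
python3 - <<'E'
from h import *
P,u,v,c,s=wpts('w6'); print(s['tool_pos'],s['tool_rot'],s['width'],s['contact_force'])
R=Rn.from_euler('xyz',s['tool_rot'],degrees=True).as_matrix()
q=(P-s['tool_pos'])@R
Z=np.full((400,640,3),np.nan);Z[v,u]=q
f=lambda a:[int(round(x)) if x==x else None for x in a*1e3]
for r in range(235,400,10):
  print(r,[(k,*f(Z[r,k])) for k in (245,255,262,268,273,314,356,362,370,378)])
im=c['frame'].copy()
# project predicted TCP tips
H=np.linalg.inv(c['hand_eye']);K=c['mtx']
for p in [(0,0,0),(0,.017,0),(0,-.017,0),(.011,.017,-.008),(.011,-.017,-.008),(.011,.017,-.045),(0,0,-.045)]:
    a=H[:3,:3]@np.array(p)+H[:3,3]; print(p,(K@a/a[2])[:2].round())
cv2.imwrite('pics/w6c.png',cv2.resize(im[180:400,180:450],None,fx=2.5,fy=2.5))
E
```

```text
[0.5173661  0.00125954 0.08237387] [1.78764756e+02 1.35782107e-01 1.56733554e+02] 0.034252406478291746 [-0.34733615  0.37896647 -0.57565199]
235 [(245, -6, -41, 12), (255, -15, -38, 30), (262, -15, -34, 32), (268, -15, -29, 31), (273, -15, -26, 31), (314, 13, 1, -28), (356, -39, 37, 83), (362, -39, 42, 83), (370, -39, 48, 81), (378, -40, 55, 83)]
245 [(245, -11, -41, 9), (255, -43, -46, 71), (262, -43, -41, 72), (268, -43, -36, 72), (273, -43, -32, 72), (314, 10, 1, -32), (356, -48, 37, 82), (362, -49, 42, 83), (370, -49, 49, 83), (378, -48, 55, 82)]
255 [(245, -17, -41, 7), (255, -53, -47, 73), (262, 11, -22, -45), (268, 11, -19, -45), (273, 11, -17, -45), (314, 4, 1, -32), (356, 11, 20, -44), (362, 11, 22, -45), (370, -57, 49, 81), (378, -58, 56, 83)]
265 [(245, -53, -52, 58), (255, 7, -25, -46), (262, 11, -21, -53), (268, 12, -18, -54), (273, 10, -16, -52), (314, -1, 1, -33), (356, 11, 19, -53), (362, 11, 21, -54), (370, 11, 25, -54), (378, 7, 29, -47)]
275 [(245, 8, -27, -56), (255, 11, -22, -62), (262, 12, -19, -62), (268, 12, -17, -62), (273, 6, -16, -53), (314, -6, 1, -33), (3
[... 2146 characters left out ...]
-185, 47, 78), (370, 18, 14, -117), (378, 17, 17, -116)]
385 [(245, 18, -15, -120), (255, 17, -13, -119), (262, 17, -11, -119), (268, 10, -11, -112), (273, 10, -9, -113), (314, -201, 1, 82), (356, 10, 12, -113), (362, 11, 13, -113), (370, 17, 14, -119), (378, 18, 16, -119)]
395 [(245, 18, -14, -122), (255, 18, -12, -122), (262, 17, -11, -121), (268, 11, -10, -116), (273, 11, -9, -116), (314, 11, 1, -116), (356, 11, 11, -116), (362, 10, 13, -116), (370, 17, 14, -122), (378, 17, 16, -122)]
(0, 0, 0) [312. 235.]
(0, 0.017, 0) [341. 235.]
(0, -0.017, 0) [282. 235.]
(0.011, 0.017, -0.008) [343. 222.]
(0.011, -0.017, -0.008) [280. 222.]
(0.011, 0.017, -0.045) [350. 255.]
(0, 0, -0.045) [311. 277.]
```

View pics/w6c.png

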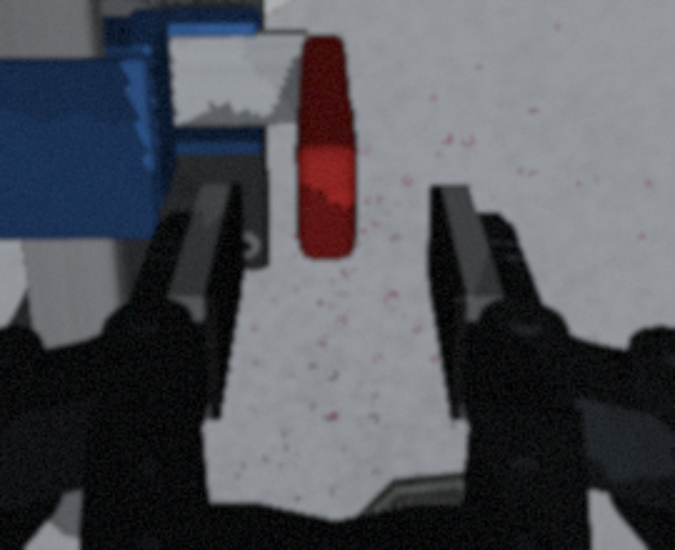

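The palm shows at -116 mm and the tips at about -43 mm in tool coordinates. So the real finger ends sit about 43 mm behind the reported TCP, while laterally the tab is well centred. I'll lower another 42 mm and watch the force.

carry_out([
  [[0,0,-0.12,0.01,0,0],[0,0,-0.12,0,0,0],[0,0,-0.12,0,0,0],[0,0,0,0,0,0]],
])

```text
t: 6.9
tool_pos: [0.5161, 0.0013, 0.0425]
tool_rot: [177.9, -0.4, 156.7]
contact_force: [0.9, 0.1, 0.2]
width: 0.0341
```

```bash
cat > w.py <<'E'
import sys
from h import *
P,u,v,c,s=wpts(sys.argv[1]); print(s['t'],s['tool_pos'],s['tool_rot'],s['width'],s['contact_force'],s['torque'])
R=Rn.from_euler('xyz',s['tool_rot'],degrees=True).as_matrix()
q=(P-s['tool_pos'])@R
hsv=cv2.cvtColor(c['frame'],cv2.COLOR_BGR2HSV)[v,u]
red=((hsv[:,0]<8)|(hsv[:,0]>172))&(hsv[:,1]>150)&(P[:,2]>.03)&(abs(q[:,:2]).max(1)<.05)
print('red tool',np.percentile(q[red],[2,50,98],axis=0).round(4).tolist(),'world',np.percentile(P[red],[2,50,98],axis=0).round(4).tolist())
b=(hsv[:,0]>100)&(hsv[:,0]<125)&(hsv[:,1]>150)&(q[:,2]<.03)
print('blue world',b.sum(),np.percentile(P[b],[2,50,98],axis=0).round(4).tolist())
E
python3 w.py w7
```

```text
6.9 [0.5161444  0.00129164 0.04246831] [177.91689253  -0.3845428  156.71854897] 0.03406314370090027 [0.93735486 0.10321687 0.17355202] [-0.00889926  0.05607549  0.0217709 ]
red tool [[-0.0097, -0.0209, -0.1107], [0.011, 0.001, -0.0703], [0.0127, 0.007, -0.011]] world [[0.4945, -0.0163, 0.0534], [0.5068, 0.003, 0.1128], [0.5255, 0.0094, 0.1522]]
blue world 11318 [[0.4692, -0.0755, 0.0461], [0.4904, -0.0447, 0.0899], [0.5228, 0.0341, 0.1586]]
```

View pics/w7.png

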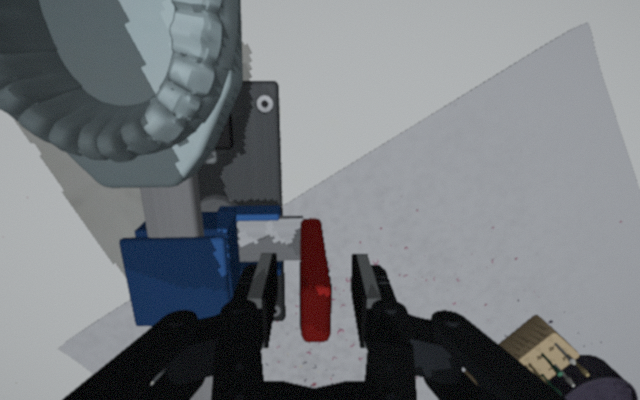

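carry_out([
  [[0,-0.02,-0.01,-0.023,0.005,0],[0,0,0,0,0,0]],
])

```text
t: 7.2
tool_pos: [0.5173, -0.0009, 0.0428]
tool_rot: [-179.9, 0.2, 156.7]
contact_force: [0.2, 0.4, 0.2]
width: 0.0342
```

```bash
python3 w.py w8
```

```text
7.2 [ 0.51731815 -0.000935    0.04281943] [-179.90653378    0.18972371  156.71714878] 0.03421404602984748 [0.1607035  0.44995676 0.15528928] [0.0101017  0.05133524 0.00780129]
red tool [[-0.0087, -0.017, -0.1053], [0.0124, 0.0005, -0.0699], [0.014, 0.0059, -0.01]] world [[0.5005, -0.013, 0.0527], [0.5069, 0.0031, 0.1127], [0.5257, 0.0093, 0.1481]]
blue world 11414 [[0.4694, -0.0752, 0.0464], [0.4915, -0.0446, 0.0899], [0.5231, 0.0278, 0.1591]]
```

Level and centred, so I'm closing on the tab.

carry_out([
  [[0,0,0,0,0,0],[0,0,0,0,0,0],[0,0,0,0,0,0],[0,0,0,0,0,0]],
], jaw=-1, force=90)

```text
t: 7.75
tool_pos: [0.5179, -0.001, 0.0437]
tool_rot: [-179.9, 0.3, 156.7]
contact_force: [-0.6, -0.2, -0.2]
width: 0.0108
```

```bash
python3 w.py w9
```

```text
7.75 [ 0.51789122 -0.00101211  0.04369602] [-179.94802524    0.26481229  156.71861024] 0.010757799390427526 [-0.55768535 -0.1701395  -0.18393558] [0.06858401 0.04983257 0.00223797]
red tool [[-0.0081, -0.0135, -0.1012], [0.0125, 0.0008, -0.0693], [0.0145, 0.007, -0.0099]] world [[0.5021, -0.0076, 0.0536], [0.5073, 0.0036, 0.1129], [0.5259, 0.01, 0.1449]]
blue world 11796 [[0.4698, -0.0746, 0.0463], [0.4928, -0.0431, 0.0899], [0.5223, 0.0264, 0.1597]]
```

View pics/w9.png

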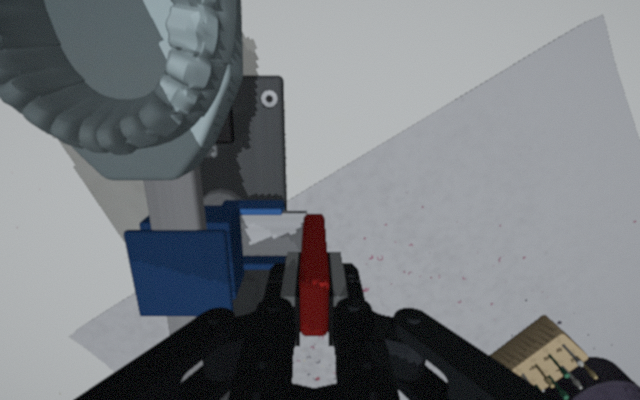

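The tab is held between the pads at about 11 mm width. Now pulling along the carrier's +y, world direction (0.396, 0.918).

carry_out([
  [[0.02,0.046,0,0,0,0],[0.02,0.046,0,0,0,0],[0.02,0.046,0,0,0,0],[0,0,0,0,0,0]],
])

```text
t: 8.3
tool_pos: [0.5223, 0.0091, 0.0429]
tool_rot: [-179.3, 0.2, 156.6]
contact_force: [-1.9, -5.5, 0.6]
width: 0.0106
```

```bash
python3 w.py w10
```

```text
8.3 [0.52228661 0.00905836 0.04293652] [-179.31553407    0.24914358  156.60028392] 0.010601040024575611 [-1.93123123 -5.51289946  0.61847311] [-1.1420699   0.41211607  0.06583642]
red tool [[-0.008, -0.0051, -0.0998], [0.0126, 0.0008, -0.069], [0.0144, 0.0068, -0.0099]] world [[0.5083, 0.0041, 0.0528], [0.512, 0.0142, 0.1118], [0.5306, 0.0207, 0.1426]]
blue world 12194 [[0.471, -0.0726, 0.0424], [0.4944, -0.041, 0.0899], [0.5236, 0.0318, 0.1584]]
```

carry_out([
  [[0.02,0.046,0,0,0,0],[0.02,0.046,0,0,0,0],[0.01,0.023,0,0,0,0],[0,0,0,0,0,0]],
])

```text
t: 8.85
tool_pos: [0.5252, 0.0157, 0.042]
tool_rot: [-178.6, 0.2, 156.5]
contact_force: [-2.9, -5.7, -0.0]
width: 0.0112
```

```bash
python3 w.py w11
```

```text
8.85 [0.52518269 0.01573254 0.04195065] [-178.58285474    0.22706931  156.50533181] 0.011210603470065033 [-2.9306347  -5.69687191 -0.02751228] [-1.39901064  0.48892406  0.05583786]
red tool [[-0.008, -0.005, -0.1003], [0.0126, 0.0008, -0.0691], [0.0144, 0.0068, -0.0099]] world [[0.5114, 0.0116, 0.0518], [0.5152, 0.0215, 0.1109], [0.5338, 0.028, 0.1418]]
blue world 12613 [[0.4713, -0.072, 0.0391], [0.4953, -0.0403, 0.0899], [0.5236, 0.0368, 0.1568]]
```

carry_out([
  [[0.025,0.055,0.01,0.015,-0.006,0],[0.02,0.05,0.01,0.01,-0.004,0],[0,0,0,0,0,0]],
])

```text
t: 9.28
tool_pos: [0.5275, 0.0204, 0.0439]
tool_rot: [179.8, 0.2, 156.4]
contact_force: [-2.9, -8.3, -1.2]
width: 0.0109
```

```bash
python3 w.py w12
```

```text
9.275 [0.52748629 0.02036028 0.04386462] [179.79963032   0.19698549 156.36276527] 0.010860459565732467 [-2.93844922 -8.27549252 -1.16375655] [-1.6712694   0.57593544  0.06427488]
red tool [[-0.0082, -0.005, -0.101], [0.0126, 0.0008, -0.069], [0.0144, 0.0066, -0.0101]] world [[0.5133, 0.0146, 0.054], [0.5168, 0.0247, 0.1129], [0.5355, 0.031, 0.1448]]
blue world 13066 [[0.4711, -0.0726, 0.0394], [0.4957, -0.0402, 0.0899], [0.5236, 0.0374, 0.1585]]
```

View pics/w12.png

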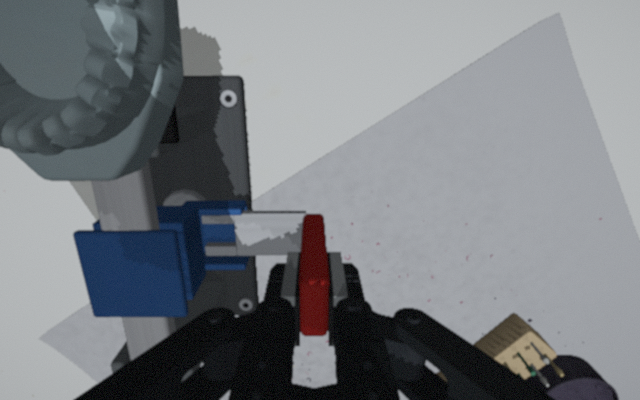

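The tab is out about 23 mm and the spring force is about 8.8 N. The skirt hasn't moved. Now lifting gently.

carry_out([
  [[0,0,0.06,0,0,0],[0,0,0.06,0,0,0],[0,0,0.06,0,0,0]],
])

```text
t: 9.7
tool_pos: [0.5224, 0.0164, 0.0552]
tool_rot: [-179.5, -0.3, 156.3]
contact_force: [-0.7, -6.9, -5.4]
width: 0.0109
```

```bash
python3 w.py w13
```

```text
9.7 [0.52243245 0.0164323  0.05515874] [-179.5198627    -0.29876866  156.26948561] 0.010907100580604139 [-0.67251014 -6.85454172 -5.37105997] [-1.25020406  0.02003585  0.14740166]
red tool [[-0.0081, -0.0062, -0.0992], [0.0126, 0.0008, -0.0689], [0.0144, 0.0066, -0.0097]] world [[0.5087, 0.0107, 0.0649], [0.5125, 0.0212, 0.1241], [0.5312, 0.0275, 0.154]]
blue world 12467 [[0.4692, -0.0705, 0.0514], [0.4933, -0.0386, 0.1016], [0.5217, 0.0353, 0.1708]]
```

View pics/w13.png

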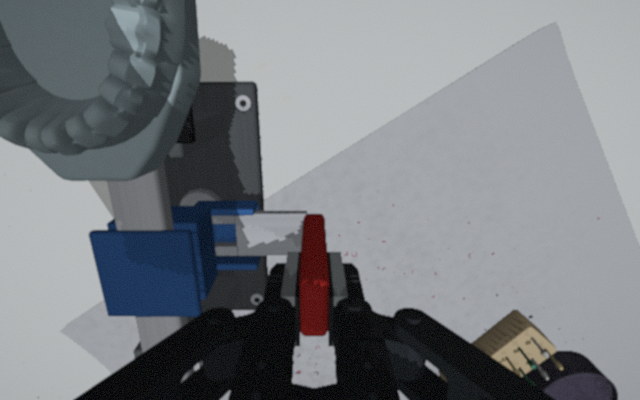

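carry_out([
  [[0.045,0.045,0,0,0,0],[0.025,0.03,0.06,0,0,0],[0.02,0.02,0.06,0,0,0]],
])

```text
t: 10.12
tool_pos: [0.5262, 0.0237, 0.0649]
tool_rot: [-179.0, -0.8, 156.1]
contact_force: [1.1, -3.4, -4.6]
width: 0.011
```

```bash
python3 w.py w14
```

```text
10.125 [0.52620002 0.0237063  0.06491651] [-178.96845488   -0.81580102  156.06287275] 0.010954091276354605 [ 1.06802982 -3.3903172  -4.62413427] [-0.59360463 -0.08806162 -0.1064565 ]
red tool [[-0.008, -0.0062, -0.1044], [0.0126, 0.0012, -0.0691], [0.0145, 0.007, -0.0099]] world [[0.5128, 0.0185, 0.0749], [0.517, 0.0289, 0.1341], [0.5358, 0.0353, 0.1699]]
blue world 12062 [[0.4784, -0.0496, 0.0688], [0.5019, -0.0174, 0.1119], [0.5345, 0.0586, 0.1822]]
```

The skirt has risen past the ball, and the spring has drawn the carrier towards the tab as described. The tab and fork are still out clear, so I keep lifting.

carry_out([
  [[0.015,0.015,0.07,0,0,0],[0.015,0.015,0.08,0,0,0],[0.01,0.01,0.1,0,0,0]],
])

```text
t: 10.55
tool_pos: [0.5306, 0.0323, 0.0897]
tool_rot: [-179.4, -1.0, 156.2]
contact_force: [-0.2, 0.0, -3.8]
width: 0.0108
```

```bash
python3 w.py w15
```

```text
10.55 [0.53062635 0.03226741 0.08974011] [-179.42150322   -1.03060956  156.18451439] 0.010818651619787728 [-0.18109022  0.01097653 -3.81803491] [ 0.20857658 -0.13758886 -0.0271629 ]
red tool [[-0.0081, -0.0096, -0.1082], [0.0125, 0.0012, -0.0692], [0.0145, 0.007, -0.0097]] world [[0.5171, 0.026, 0.0997], [0.5215, 0.037, 0.159], [0.5404, 0.0434, 0.1982]]
blue world 12063 [[0.4832, -0.0414, 0.0936], [0.5067, -0.0092, 0.1364], [0.5374, 0.0658, 0.2072]]
```

View pics/w15.png

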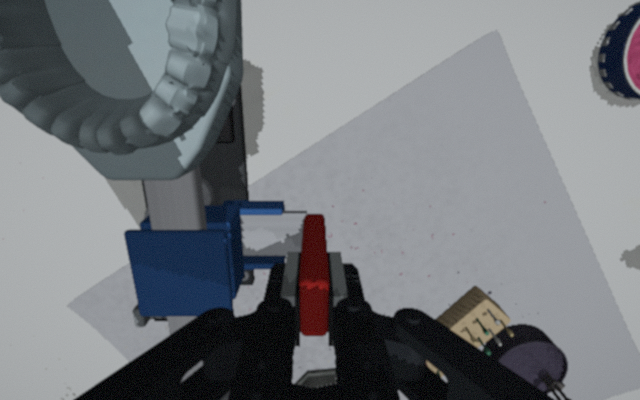

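The carrier is free: the force is pure weight at 3.8 N and the rise is about 46 mm. I'll raise it to about 100 mm and drift back over the stand once it's high.

carry_out([
  [[0.01,0.01,0.12,0,0,0],[0.01,0.01,0.15,0,0,0],[-0.03,-0.08,0.15,0,0,0],[-0.03,-0.08,0.12,0,0,0],[-0.03,-0.08,0.06,0,0,0],[0,0,0,0,0,0],[0,0,0,0,0,0],[0,0,0,0,0,0]],
])

```text
t: 11.6
tool_pos: [0.5248, 0.0081, 0.1571]
tool_rot: [-179.5, -0.7, 156.1]
contact_force: [-0.8, -0.4, -3.6]
width: 0.0106
```

```bash
python3 w.py w16; python3 - <<'E'
from h import *
c=cap('scene','scene2');cap('top','top2')
m=silhouettes('scene','model')
for d in m[:2]:
    P,_,_=pts(c,d['pixels']);print('model',d['p'],np.percentile(P,[2,50,98],axis=0).round(3).tolist())
for q in ['wax_tin','metal_tin','plaster_block','burs']:
    for d in silhouettes('scene',q)[:1]:
        P,_,_=pts(c,d['pixels']);print(q,round(d['p'],2),np.median(P,0).round(3))
P,u,v,c2,s=wpts('w17')
# beam top plane: points in tool frame near beam, low saturation; fit over blue top
hsv=cv2.cvtColor(c2['frame'],cv2.COLOR_BGR2HSV)[v,u]
b=(hsv[:,0]>100)&(hsv[:,0]<125)&(hsv[:,1]>150)&(u>130)&(u<228)&(v>232)&(v<310)
A=np.c_[P[b][:,:2]-P[b][:,:2].mean(0),np.ones(b.sum())];k=np.linalg.lstsq(A,P[b][:,2],rcond=None)[0]
print('blue top plane slopes',k.round(4),P[b][:,:2].mean(0).round(4),s['qvel'].round(2))
E
cd pics; python3 -c "
import cv2
cv2.imwrite('s2c.png',cv2.resize(cv2.imread('scene2.png')[130:290,180:420],None,fx=3,fy=3))"
```

```text
11.6 [0.52476185 0.00809254 0.15708907] [-179.5351833    -0.74748141  156.1205782 ] 0.010620452724649353 [-0.77849999 -0.37415    -3.64112617] [ 0.18613713 -0.15389403 -0.00923004]
red tool [[-0.0082, -0.0052, -0.098], [0.0126, 0.0012, -0.0691], [0.0144, 0.0068, -0.0103]] world [[0.5112, 0.002, 0.1675], [0.5153, 0.0128, 0.2263], [0.5343, 0.0191, 0.255]]
blue world 11486 [[0.4769, -0.0654, 0.16], [0.4998, -0.0343, 0.2036], [0.529, 0.0305, 0.2737]]
model 0.64 [[0.376, -0.043, 0.21], [0.416, -0.02, 0.227], [0.455, 0.023, 0.246]]
wax_tin 0.56 [ 0.495 -0.064  0.012]
metal_tin 0.79 [ 0.5   -0.32   0.021]
plaster_block 0.7 [ 0.684 -0.316  0.027]
burs 0.56 [0.7   0.09  0.024]
blue top plane slopes [-0.0144  0.012   0.2043] [ 0.4986 -0.0432] [-0.08 -0.11  0.04  0.09 -0.07  0.01]
```

View pics/s2c.png

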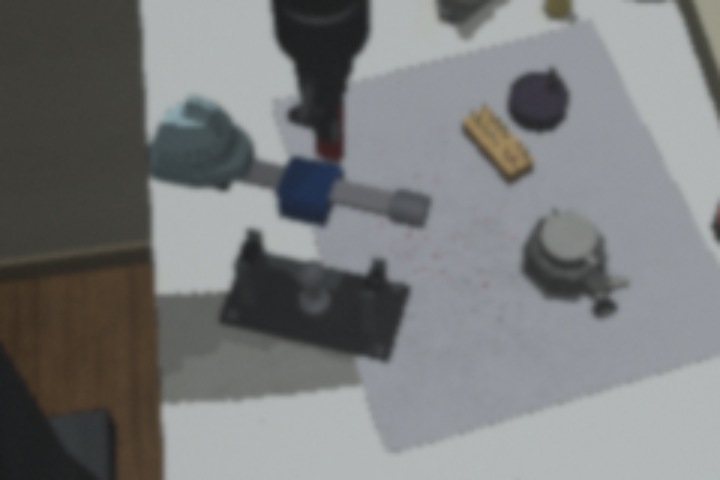

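View pics/w16.png

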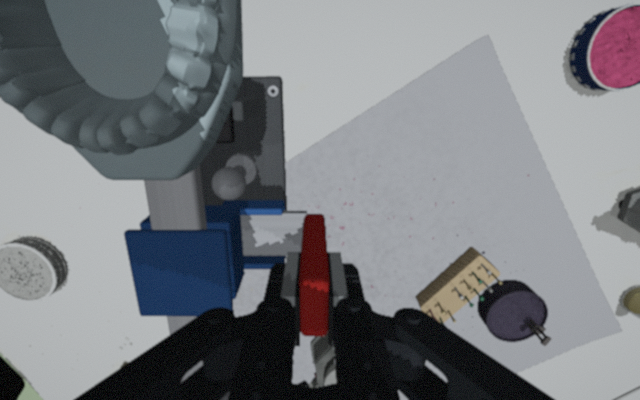

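carry_out([
  [[0,0,0,0,0,0],[0,0,0,0,0,0],[0,0,0,0,0,0],[0,0,0,0,0,0]],
])

```text
t: 12.55
tool_pos: [0.5252, 0.0081, 0.1578]
tool_rot: [-179.5, -0.7, 156.1]
contact_force: [0.2, -0.1, -4.3]
width: 0.0107
```

```bash
python3 -c "
from h import *
s=get_state();print(s['t'],s['tool_pos'],s['tool_rot'],s['width'],s['contact_force'],s['qvel'].round(2))
c=capture('top')
for d in silhouettes('top','wax_tin')[:2]:
    P,_,_=pts(c,d['pixels']);print(d['p'],np.median(P,0).round(3))
print(hand_in())"
```

```text
12.55 [0.52517333 0.00808887 0.15779314] [-179.54781845   -0.6767282   156.13166935] 0.010717249527724857 [ 0.16812156 -0.07694028 -4.30163511] [-0.08 -0.06  0.03 -0.1   0.01 -0.14]
0.78 [0.528 0.292 0.019]
the job is handed in; nothing more can be done
None
```

I gripped the red tab, pulled the latch out about 23 mm with the carrier still seated, and lifted the carrier off the ball. The job was handed in at 12.6 s with the carrier still in the gripper; the hand-in reports no verdict.

**Last checks**
- **Position:** the carrier is about 114 mm above its seat and about 11 mm sideways of the stand's centre.
- **Level:** tilted about 1°.
- **Steadiness and grip:** the arm is at rest and the jaw holds the tab at 10.7 mm. The only force on the tool is the weight, about 4 N, so the carrier is clear of the stand.
- **Bystanders:** the tins and blocks measured within a few millimetres of where they started. The network once mistook the stand for the wax tin; a second check from the top camera showed the tin in place.
- **Forces:** up to about 9 N at the tool in the readings I took during the pull and lift.

**What disagreed**
- **Finger length:** the first close missed the tab. The finger ends sit about 43 mm behind the reported TCP. I measured this in two cameras, lowered the arm by about 40 mm and gripped again.
- **Drift during the lift:** the tool shifted sideways, which let the latch back to about 18 mm. The fork needs 15 mm to stay clear, and I corrected the pull straight away.

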